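# Index the assembly turntable and lock the channel pair

## Task

Turn the wooden assembly turntable until its steel pointer tongue points straight at the brass index pin, and let it stand there. Then take the third channel, the loose one with the wooden rib, and set it gently, open side down, over the two open-up channels on the turntable so that it locks them together: one of its flanges down inside each of them, fully seated, ends about even. The pointer must still be at the pin when you finish; leave the jar, the small case and the screwdriver where they are.

Things in the scene. Friction and masses are not known exactly. Their poses are not given: they have to be found in the camera images.
- turntable: Light wooden disc, 284 mm across, 18 mm thick, turning freely (over half a turn either way) on a fixed black base disc (370 mm across); about 1 N at the rim turns it and it stops within a few mm after a slow push. Origin on its vertical axis, 16 mm above the work surface; disc top 18 mm above the origin. x along the steel tongue (12 mm wide, lying on the disc, tip 152 mm from the axis), y to its left, z up.
- peg_left (a point): Top of an upright dark wooden peg for pushing the turntable, 14 mm thick, standing 45 mm above the disc's top, 125 mm from the axis in the turntable's +y direction.
- peg_back (a point): Top of a second such peg, 125 mm from the axis in the turntable's -x direction (opposite the tongue).
- peg_right (a point): Top of a third such peg, 125 mm from the axis in the turntable's -y direction.
- pointer (a point): Point turning with the turntable, straight along the tongue, 166 mm from the axis (14 mm beyond the tongue's tip), level with the disc's top. It lies over the index pin's centre when the tongue points at the pin.
- index_pin: The index mark: pointed brass cone, 24 mm across at its foot, 26 mm high, its point 38 mm above the work surface, fixed on the base just outside the disc, 166 mm from the turntable's axis. Origin: centre of its underside. It stands on the left or the right of the disc; a flat steel clamp nut (30 mm across, 14 mm high, not the mark) stands at the other place.
- bay (a point): Point on the disc's top, 80 mm from the axis along the tongue, midway between two fixed open-up aluminium channels; axes as the turntable's. Each channel: 70 mm long along x, centred on the bay, 40 mm wide, 28 mm high, walls 4 mm; centre lines at y = +27 and -27 mm, insides from |y| = 11 to 43 mm, 14 mm gap between the two.
- cover: Loose aluminium channel, 120 g, open side down: 70 mm long (x), 40 wide (y), 26 high, walls 4. Origin: centre of its underside, level with the flange edges. Wooden grip rib on its web along x: 44 long, 12 thick, from 26 to 56 mm above the origin. Seated, its web rests on the pair's inner flanges: origin 6 mm above bay, x along the turntable's x (either way round), 5 mm play sideways.
- jar: Bystander: glass jar with a steel cap, 66 mm across, 85 mm high. Origin at the centre of its underside.
- case: Bystander: small dark wooden case 60 x 60 x 30 mm with a black box 34 x 34 x 30 mm on top. Origin at the centre of its underside.
- screwdriver: Bystander: screwdriver lying on the table. Origin under its middle.
Not all that is in view belongs to the job. There is more than one size of the cover; the job needs the smallest.

How it is judged:
On the way, in this order (a step that is already met when the one before it is completed fails the run):
1. the turntable stands still with its pointer at the index pin, within 10 mm at the pin, and the fingers off it (horizontal distance between pointer and index_pin below 0.01 m and angular speed of turntable below 0.05 rad/s and contact force between the fingers and turntable below 0.1 N), for 0.2 s.
2. the loose channel is seated over the pair, one flange inside each, and released (x of cover in the frame of bay between -0.012 and 0.012 m and y of cover in the frame of bay between -0.0075 and 0.0075 m and z of cover in the frame of bay between 0.003 and 0.01 m and angle between the x axis of cover and the x axis of turntable, either way round below 0.2 rad and angle between cover's own z axis and vertical below 0.1 rad and contact force between the fingers and cover below 0.1 N), for 0.2 s.
At the end, for the whole second after the job is handed in: Turntable still, pointer within 10 mm of the index pin's centre; loose channel released, level, one flange inside each fixed channel: its origin 3 to 10 mm above the bay point, within 12 mm lengthwise and 7.5 mm sideways of it, parallel within 0.2 rad (all of step 2 and horizontal distance between pointer and index_pin below 0.01 m and angular speed of turntable below 0.05 rad/s and linear speed of cover below 0.02 m/s); the robot touches nothing.
It fails at once if the loose channel is slammed or pressed on the turntable with more than 40 N (contact force between cover and turntable above 40 N).
It fails at once if the jar is moved more than 30 mm (distance of jar from where it was at the start of the episode above 0.03 m).
It fails at once if the case is moved more than 30 mm (distance of case from where it was at the start of the episode above 0.03 m).
It fails at once if the screwdriver is moved more than 30 mm (distance of screwdriver from where it was at the start of the episode above 0.03 m).
It also fails if it takes over 61 s, if anything falls off the work surface, if the arm or the gripper's body presses on something with over 40 N, if the wrist force passes 120 N, or if a joint passes its speed limit or range.

## Robot

A 6-joint arm with a two-finger parallel gripper is mounted at the origin on the work surface. World frame = base frame: x ahead of the robot, y to its left, z up, the work surface at z = 0. Lengths are in m, angles in rad, forces in N, time in s.
With the tool pointing down it reaches from about 0.25 to 0.775 m from the base axis. Payload 8.9 kg.
Tool frame: the origin (TCP) lies midway between the tips of the shut fingers; the grasp point (between the pads) lies 19 mm behind it; z points along the fingers, y is the line along which they close (so a half turn about z gives the same grasp; the last joint's range is limited). The gripper opens to 85 mm and grips with 20 to 120 N. Pads are 22 mm wide; open, the fingers measure 114 mm over their backs; the gripper's body (76 mm by 85 mm) begins 54 mm behind the grasp point. The pads swing forward as they close: fully open they stand 13 mm farther back than shut.
Start: joints at [1.133, 0.291, -0.153, 1.127, 0, 1.431], TCP at [0.155, 0.502, 0.231] pointing down, gripper open.
Joint ranges: [-2.52, 2.52], [-0.91, 1.74], [-1.3, 1.37], [-1.96, 2.02], [-1.52, 1.47], [-3.14, 3.14]. Speed limits (rad/s): [2.22, 2.22, 2.79, 3.14, 3.14, 3.14].

## Interface

Orientations are given as a rotation vector (axis times angle).
In Python, from rig import manip, imaging gives the robot as it stands.
- The arm moves only by the tool play_rows, never from a script. Its argument "rows" is a list of rows, each an object of numbers: "tx", "ty", "tz": the shift along the tool's x, y, z in cm; "spin": the turn about the tool's z in rad; "fingers": the opening, from 0 (shut) to 1 (fully open). A call has 1 to 12 rows; each row shifts and turns the commanded pose from where the row before left it, along the tool's axes as they then stand; what a row does not reach is not made up. A row lasts 1/10 s, in which the tool goes at most 50 mm and 8.59 degrees, less where a joint would pass 70% of its speed; a pose out of reach is approached as far as the arm can. A call with a gripper value outside its range is refused whole. The fingers move at their own pace and stop on an object; "newtons" is the grip in N (left out, the last holds). Time passes only in rows, so rows that do not move let the fingers close. It gives the time, the measured TCP pose, the force, the opening and the grip force at its end, in the units of the state.
- manip.sense(): the state, without advancing time (a new reading comes with each control period).
- imaging.grab_frame(name): name is "scene" or "top" or "wrist"; returns the picture (480x640x3 uint8, red, green, blue); there is no depth.
- imaging.get_calibration(name): a dict with "vfov" (degrees; the focal length in pixels is half the picture's height over the tangent of half this angle, whatever the lens; pixels are square), "cx", "cy" (the principal point, pixels), "origin" and "attitude" of the camera in the world. Camera axes: x right, y down, z forward; pixel columns grow to the right and rows downward; lengths in m; the calibration is good to about 2 mm. A picture is of the moment at which its call begins: read the wrist's pose just before it. get_calibration takes no time and is no camera call; for the wrist camera it gives the pose at the moment of the call.
- manip.hand_in(): hands the job in; it is judged then, once.
The state is a dict: "time": time; "q": joint angles; "joint_velocities": joint speeds; "joint_torque": joint torques, N m; "eef_pos": TCP position; "tcp_rot": TCP orientation; "ft_force": force on the tool from outside, world axes, zero at the start; "wrist_torque": the same for the moment, N m; "finger_gap": finger opening in m; "finger_force": force on a finger pad.
Only numpy, scipy, OpenCV 4.12 (cv2) and the standard library are available. Lean on these libraries where they do the work, as an engineer would, in place of code of your own. Each camera call takes 0.05 s, during which the arm holds its last target. There are 200 camera calls.

## Working session

There is one attempt and no reset: what is moved stays moved. The work goes in short steps, Python scripts to look and compute and a tool call to move; the robot and the scene stay as the last step left them, time stands still between calls to the robot, and variables do not carry over. Pictures are saved under pics/ and viewed, at most 11 in all, crops included, and the job is handed in when it is done.

Besides the shell and the picture viewer there is one more tool, called after "Request:" by a JSON object that holds its "method" and its "body", one argument or row to a line. play_rows: Moves the arm, as the interface text tells. Its arguments: {"type":"object","properties":{"rows":{"type":"array"},"newtons":{"type":"number"}},"required":["rows"]}

```bash
mkdir -p pics
cat > h.py <<'E'
import numpy as np, cv2
from rig import manip, imaging
from scipy.spatial.transform import Rotation as R
def cal(n):
    c=imaging.get_calibration(n); return c
def rot(c):
    a=np.array(c["attitude"],float); return R.from_rotvec(a).as_matrix() if a.shape==(3,) else a
def snap(n,f=None):
    c=cal(n); im=imaging.grab_frame(n)
    if f: cv2.imwrite("pics/"+f,im[:,:,::-1])
    return c,im
def ray(c,u,v,z):
    f=240/np.tan(np.radians(c["vfov"])/2)
    d=rot(c)@np.array([(u-c["cx"])/f,(v-c["cy"])/f,1]); o=np.array(c["origin"])
    return o+d*(z-o[2])/d[2]
def proj(c,p):
    f=240/np.tan(np.radians(c["vfov"])/2)
    q=rot(c).T@(np.array(p)-np.array(c["origin"])); return c["cx"]+f*q[0]/q[2],c["cy"]+f*q[1]/q[2]
E
python3 - <<'E'
from h import *
for n in("top","scene"):
    c,im=snap(n,n+".png"); print(n,c)
print(cal("wrist")); s=manip.sense(); print(s)
E
```

```text
top {'vfov': 46.85462016907141, 'cx': 315.64952255257583, 'cy': 238.40728009753983, 'origin': array([ 0.40184612, -0.02778231,  1.51361099]), 'attitude': array([-2.16643143,  2.16593854, -0.09899154])}
scene {'vfov': 50.29331123997509, 'cx': 324.06384107347725, 'cy': 239.7223678556231, 'origin': array([1.34622962, 0.07359281, 0.74381974]), 'attitude': array([-1.63478869, -1.75897262,  0.85926677])}
{'vfov': 63.42303787874734, 'cx': 324.2000462984013, 'cy': 240.92599602680932, 'origin': array([0.07778994, 0.52559692, 0.37390292]), 'attitude': array([2.31306713, 1.70611223, 0.27127333])}
{'time': 0.1, 'q': array([ 1.13271051e+00,  2.91219688e-01, -1.54044365e-01,  1.12672479e+00,
       -1.78789385e-05,  1.43153858e+00]), 'joint_velocities': array([-0.00260332, -0.00229652, -0.00042021,  0.00224156, -0.0003079 ,
       -0.00200507]), 'joint_torque': array([ 1.25131402e-03, -5.37978065e+01,  3.31918466e+01,  9.31530492e-03,
       -1.53744704e-04, -1.53483063e-05]), 'eef_pos': array([0.15436891, 0.50137181, 0.23079438]), 'tcp_rot': array([-4.67605386e-01, -3.10627125e+00,  1.80350430e-03]), 'ft_force': array([-0.26065783,  0.13392625, -0.64817551]), 'wrist_torque': array([ 0.01176969, -0.03717934, -0.02089111]), 'finger_force': 0.0, 'finger_gap': 0.08563763913419528}
```

View pics/top.png

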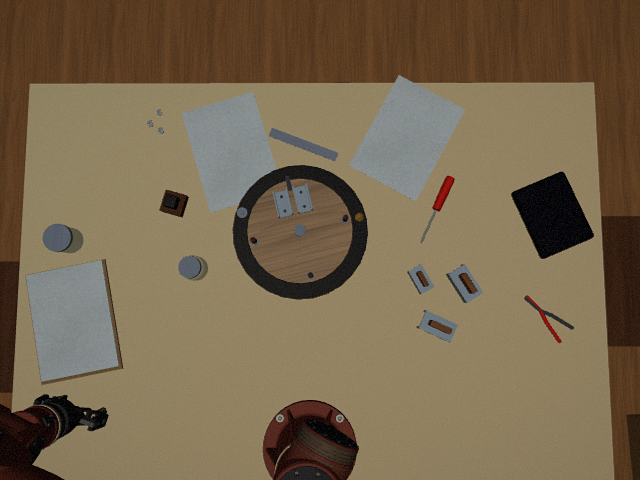

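View pics/scene.png

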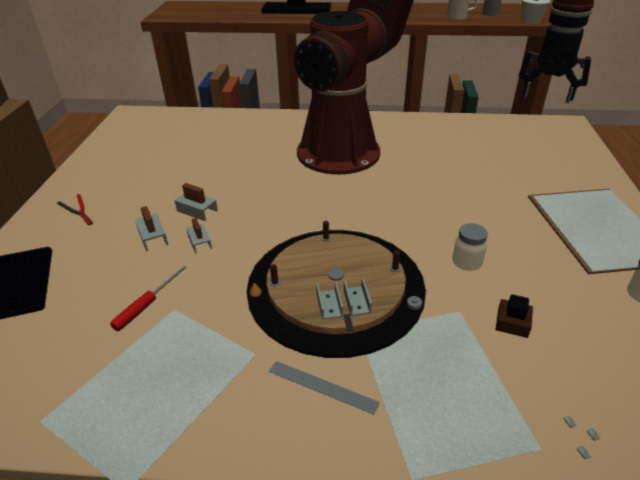

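Top view: disc centre ≈(300,231), tongue tip (289,180), brass pin (359,217) on the right, and the nut at (242,212). The three ribbed channels are at (420,279), (464,284) and (437,326); the first looks smallest. Next I'll measure these.

Run:
```python
from h import *
im=cv2.imread("pics/top.png"); c=cal("top")
hsv=cv2.cvtColor(im,cv2.COLOR_BGR2HSV)
# base disc: dark
m=((hsv[...,2]<45)).astype(np.uint8); m[:, :225]=0; m[:,375:]=0; m[310:]=0; m[:155]=0
cs,_=cv2.findContours(m,cv2.RETR_EXTERNAL,cv2.CHAIN_APPROX_NONE); k=max(cs,key=cv2.contourArea)
e=cv2.fitEllipse(cv2.convexHull(k)); print("base",e,ray(c,*e[0],0.012))
for n,u,v,z in(("tip",288.5,177.5,.036),("pin",359,217,.03),("pegb",311,275,.079),("pegl",254,241,.079),("pegr",345,218,.079)): print(n,ray(c,u,v,z))
# covers: gray (low sat) or rib
roi=np.zeros(im.shape[:2],np.uint8); roi[255:350,395:495]=1
m=((hsv[...,1]<70)&(hsv[...,2]>90)).astype(np.uint8)*roi
m=cv2.morphologyEx(m,cv2.MORPH_CLOSE,np.ones((3,3)))
for k in cv2.findContours(m,cv2.RETR_EXTERNAL,cv2.CHAIN_APPROX_SIMPLE)[0]:
    if cv2.contourArea(k)>60:
        r=cv2.minAreaRect(k); b=cv2.boxPoints(r); w=np.array([ray(c,*p,.026)[:2] for p in b])
        print("cov",r,w.mean(0),np.linalg.norm(w[0]-w[1]),np.linalg.norm(w[1]-w[2]))
cw=cal("wrist"); Rt=R.from_rotvec(manip.sense()["tcp_rot"]).as_matrix(); print(Rt.round(3)); print(Rt.T@(np.array(cw["origin"])-manip.sense()["eef_pos"]), (Rt.T@rot(cw)).round(3))
cv2.imwrite("pics/crop.png",np.hstack([cv2.resize(im[160:260,240:370],None,fx=3.5,fy=3.5,interpolation=cv2.INTER_CUBIC)[:350],cv2.resize(im[255:355,395:495],None,fx=3.3,fy=3.5,interpolation=cv2.INTER_CUBIC)]))
```

```text
base ((299.9630126953125, 231.6797332763672), (133.22825622558594, 134.03294372558594), 75.32147979736328) [0.57065951 0.02782066 0.012     ]
tip [0.71582961 0.05854348 0.036     ]
pin [ 0.60848056 -0.13219343  0.03      ]
pegb [ 0.45038555 -0.00360366  0.079     ]
pegl [0.53873856 0.14499344 0.079     ]
pegr [ 0.59904037 -0.09218678  0.079     ]
cov ((437.8356018066406, 326.0616455078125), (35.50429153442383, 20.276344299316406), 24.443950653076172) [ 0.31715478 -0.3393079 ] 0.0538294775428963 0.09321400433901104
cov ((465.5742492675781, 282.7425537109375), (35.24353790283203, 19.401744842529297), 57.7243537902832) [ 0.43179845 -0.41572038] 0.05248343266880388 0.09286121710651385
cov ((420.9764709472656, 278.4575500488281), (27.196001052856445, 15.05492877960205), 60.945396423339844) [ 0.44312573 -0.29698255] 0.04062230442506423 0.07208817916843412
[[-0.956  0.294 -0.   ]
 [ 0.294  0.956 -0.001]
 [ 0.    -0.001 -1.   ]]
[ 0.0803382   0.00043727 -0.14309728] [[-0.001 -0.95  -0.311]
 [ 1.    -0.001  0.   ]
 [-0.    -0.311  0.95 ]]
```

View pics/crop.png

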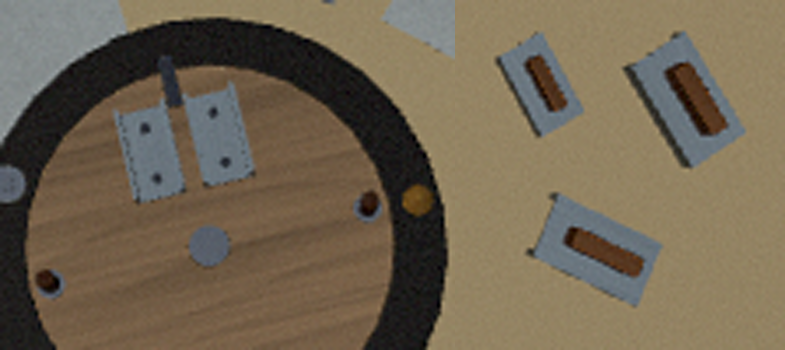

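The smallest cover measures 72×41 mm at about (0.443,-0.297), with its axis about 29° from x. The turntable centre is ≈(0.570,0.027), the tongue is at ≈14° and the pin at ≈-76°, so I need to turn about 90° clockwise. I'll grip peg_back (closing tangentially) and carry it round an arc.

Request:
{"method": "play_rows", "body": {
  "rows": [
    {"tx":-3.6,"ty":-3.3,"fingers":0.6},
    {"tx":-3.6,"ty":-3.3},
    {"tx":-3.6,"ty":-3.3},
    {"tx":-3.6,"ty":-3.3},
    {"tx":-3.6,"ty":-3.3},
    {"tx":-3.6,"ty":-3.3},
    {"tx":-3.6,"ty":-3.3},
    {"tx":-3.6,"ty":-3.3},
    {"tx":-3.6,"ty":-3.3},
    {"tx":-3.6,"ty":-3.3},
    {"tx":-3.6,"ty":-3.3},
    {"tx":-3.4,"ty":-3.3}
  ],
  "newtons": 20
}}

```text
invalid input at $.rows[0]: expected keys tx, ty, tz, spin, fingers
```

Request:
{"method": "play_rows", "body": {
  "rows": [
    {"spin":-0.14},
    {"spin":-0.14},
    {"spin":-0.14},
    {"spin":-0.123}
  ]
}}

```text
invalid input at $.rows[0]: expected keys tx, ty, tz, spin, fingers
```

```bash
cat >> h.py <<'E'
def todo(p,yaw):
    "shift in tool axes (cm) at present attitude, and spin, to bring TCP to p with tool y at yaw (mod pi)"
    s=manip.sense(); Rt=R.from_rotvec(s["tcp_rot"]).as_matrix()
    d=Rt.T@(np.array(p)-s["eef_pos"])*100; y=np.arctan2(Rt[1,1],Rt[0,1]); sp=(y-yaw+np.pi/2)%np.pi-np.pi/2
    print("t",s["time"],"eef",s["eef_pos"].round(4),"yaw",np.degrees(y).round(1),"q6",s["q"][5].round(2),"todo",d.round(2),"spin",sp.round(3))
E
python3 - <<'E'
from h import *
todo([.4488,-.0037,.05],np.radians(104.2))
c,im=snap("wrist","w1.png"); print(proj(c,[.4488,-.0037,.079]))
E
```

```text
t 0.1 eef [0.1544 0.5014 0.2308] yaw 72.9 q6 1.43 todo [-43.01 -39.58  18.12] spin -0.547
(np.float64(-25.716164656012836), np.float64(588.8747863602432))
```

View pics/w1.png

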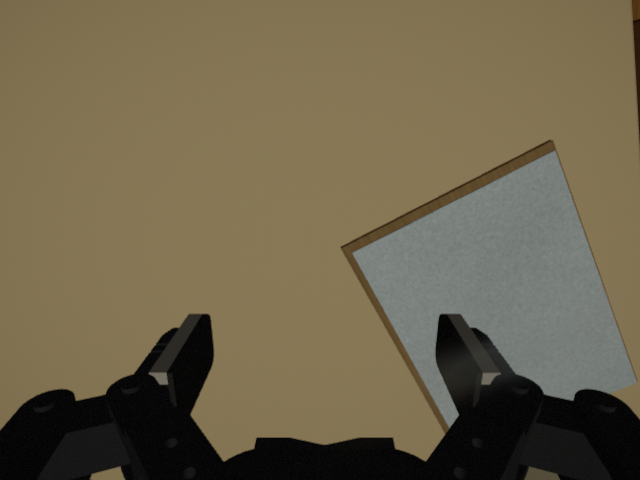

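The rows were refused because all five keys are needed; the picture shows only the start pose, with the fingers at (190,340) and (465,340). Repeating with full rows.

Request:
{"method": "play_rows", "body": {
  "rows": [
    {"tx":-3.6,"ty":-3.3,"tz":0,"spin":0,"fingers":0.6},
    {"tx":-3.6,"ty":-3.3,"tz":0,"spin":0,"fingers":0.6},
    {"tx":-3.6,"ty":-3.3,"tz":0,"spin":0,"fingers":0.6},
    {"tx":-3.6,"ty":-3.3,"tz":0,"spin":0,"fingers":0.6},
    {"tx":-3.6,"ty":-3.3,"tz":0,"spin":0,"fingers":0.6},
    {"tx":-3.6,"ty":-3.3,"tz":0,"spin":0,"fingers":0.6},
    {"tx":-3.6,"ty":-3.3,"tz":0,"spin":0,"fingers":0.6},
    {"tx":-3.6,"ty":-3.3,"tz":0,"spin":0,"fingers":0.6},
    {"tx":-3.6,"ty":-3.3,"tz":0,"spin":0,"fingers":0.6},
    {"tx":-3.6,"ty":-3.3,"tz":0,"spin":0,"fingers":0.6},
    {"tx":-3.6,"ty":-3.3,"tz":0,"spin":0,"fingers":0.6},
    {"tx":-3.4,"ty":-3.3,"tz":0,"spin":0,"fingers":0.6}
  ],
  "newtons": 20
}}

```text
time: 1.35
eef_pos: [0.4496, -0.0054, 0.2313]
tcp_rot: [0.468, 3.106, 0.0]
ft_force: [1.1, 1.0, 0.7]
finger_gap: 0.051
finger_force: 0.0
```

Request:
{"method": "play_rows", "body": {
  "rows": [
    {"tx":0,"ty":0,"tz":0,"spin":-0.14,"fingers":0.6},
    {"tx":0,"ty":0,"tz":0,"spin":-0.14,"fingers":0.6},
    {"tx":0,"ty":0,"tz":0,"spin":-0.14,"fingers":0.6},
    {"tx":0,"ty":0,"tz":0,"spin":-0.127,"fingers":0.6},
    {"tx":0,"ty":0,"tz":0,"spin":0,"fingers":0.6}
  ]
}}

```text
time: 1.85
eef_pos: [0.4487, -0.0033, 0.2311]
tcp_rot: [0.391, -3.117, -0.0]
ft_force: [-0.3, 1.3, -0.9]
finger_gap: 0.0515
finger_force: 0.0
```

Run:
```python
from h import *
todo([.4488,-.0037,.05],np.radians(104.2))
c,im=snap("wrist","w2.png"); print(proj(c,[.4488,-.0037,.079]))
```

```text
t 1.85 eef [ 0.4487 -0.0033  0.2311] yaw 104.3 q6 -0.42 todo [-0.   -0.04 18.11] spin 0.002
(np.float64(322.9012940190094), np.float64(220.7748199407841))
```

View pics/w2.png

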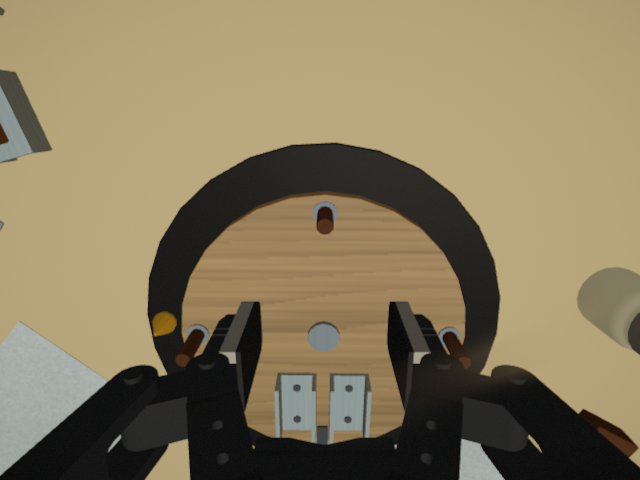

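The wrist view shows the peg_back top at ≈(325,226), against a predicted (323,221): aligned. Descend and grip it.

Request:
{"method": "play_rows", "body": {
  "rows": [
    {"tx":0,"ty":0,"tz":4,"spin":0,"fingers":0.5},
    {"tx":0,"ty":0,"tz":4,"spin":0,"fingers":0.5},
    {"tx":0,"ty":0,"tz":4,"spin":0,"fingers":0.5},
    {"tx":0,"ty":0,"tz":3.5,"spin":0,"fingers":0.5},
    {"tx":0,"ty":0,"tz":2.4,"spin":0,"fingers":0.3},
    {"tx":0,"ty":0,"tz":0,"spin":0,"fingers":0.0},
    {"tx":0,"ty":0,"tz":0,"spin":0,"fingers":0.0},
    {"tx":0,"ty":0,"tz":0,"spin":0,"fingers":0.0},
    {"tx":0,"ty":0,"tz":0,"spin":0,"fingers":0.0}
  ],
  "newtons": 20
}}

```text
time: 2.8
eef_pos: [0.4469, -0.003, 0.0519]
tcp_rot: [0.387, -3.114, -0.001]
ft_force: [-3.9, 0.0, -26.7]
finger_gap: 0.0129
finger_force: 19.7
```

Request:
{"method": "play_rows", "body": {
  "rows": [
    {"tx":-0.02,"ty":0.75,"tz":0,"spin":0.06,"fingers":0},
    {"tx":-0.062,"ty":1.248,"tz":0,"spin":0.1,"fingers":0},
    {"tx":-0.062,"ty":1.248,"tz":0,"spin":0.1,"fingers":0},
    {"tx":-0.062,"ty":1.248,"tz":0,"spin":0.1,"fingers":0},
    {"tx":-0.062,"ty":1.248,"tz":0,"spin":0.1,"fingers":0},
    {"tx":-0.062,"ty":1.248,"tz":0,"spin":0.1,"fingers":0},
    {"tx":-0.062,"ty":1.248,"tz":0,"spin":0.1,"fingers":0},
    {"tx":-0.062,"ty":1.248,"tz":0,"spin":0.1,"fingers":0},
    {"tx":-0.062,"ty":1.248,"tz":0,"spin":0.1,"fingers":0}
  ]
}}

```text
time: 3.7
eef_pos: [0.4657, 0.1005, 0.0525]
tcp_rot: [-0.951, -2.99, -0.001]
ft_force: [-5.2, 3.1, -17.4]
finger_gap: 0.013
finger_force: 20.3
```

Request:
{"method": "play_rows", "body": {
  "rows": [
    {"tx":-0.062,"ty":1.248,"tz":0,"spin":0.1,"fingers":0},
    {"tx":-0.062,"ty":1.248,"tz":0,"spin":0.1,"fingers":0},
    {"tx":-0.062,"ty":1.248,"tz":0,"spin":0.1,"fingers":0},
    {"tx":-0.062,"ty":1.248,"tz":0,"spin":0.1,"fingers":0},
    {"tx":-0.062,"ty":1.248,"tz":0,"spin":0.1,"fingers":0},
    {"tx":-0.062,"ty":1.248,"tz":0,"spin":0.1,"fingers":0},
    {"tx":-0.02,"ty":0.75,"tz":0,"spin":0.06,"fingers":0},
    {"tx":-0.01,"ty":0.5,"tz":0,"spin":0.04,"fingers":0},
    {"tx":0,"ty":0.2,"tz":0,"spin":0.016,"fingers":0},
    {"tx":0,"ty":0,"tz":0,"spin":0,"fingers":0},
    {"tx":0,"ty":0,"tz":0,"spin":0,"fingers":0}
  ]
}}

```text
time: 4.8
eef_pos: [0.5395, 0.1522, 0.0532]
tcp_rot: [-1.931, -2.472, -0.008]
ft_force: [-3.2, 15.3, -14.0]
finger_gap: 0.0131
finger_force: 20.1
```

Run:
```python
from h import *
a=np.radians(103.8); todo([.570+.125*np.cos(a),.027+.125*np.sin(a),.05],a-np.pi/2)
c,im=snap("top"); cv2.imwrite("pics/t2.png",cv2.resize(im[150:310,220:390,::-1],None,fx=3.5,fy=3.5,interpolation=cv2.INTER_CUBIC))
```

```text
t 4.8 eef [0.5395 0.1522 0.0532] yaw 14.0 q6 1.47 todo [-0.38 -0.03  0.32] spin 0.004
```

View pics/t2.png

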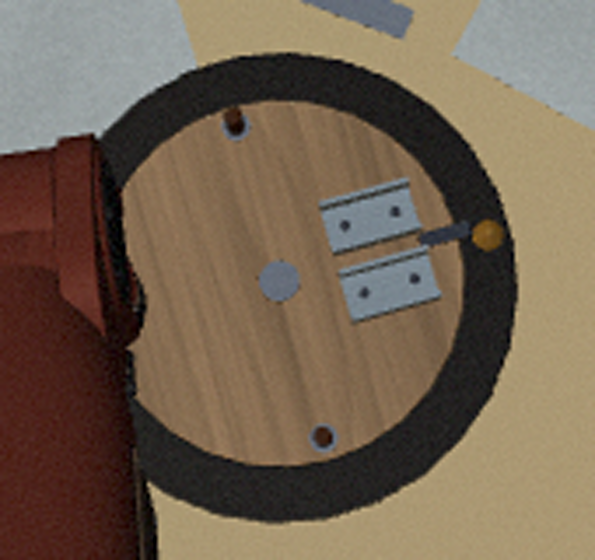

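The tongue points near the pin: tip ≈(467,230), pin (487,235) in the crop. I'll measure the residual angle before letting go.

Run:
```python
from h import *
c,im=snap("top"); hsv=cv2.cvtColor(im,cv2.COLOR_RGB2HSV)
f=lambda u,v:(220+u/3.5,150+v/3.5)
def blob(m,u0,v0,r=9):
    mm=np.zeros_like(m); mm[int(v0)-r:int(v0)+r+1,int(u0)-r:int(u0)+r+1]=m[int(v0)-r:int(v0)+r+1,int(u0)-r:int(u0)+r+1]
    y,x=np.nonzero(mm); return x.mean(),y.mean(),len(x)
br=(hsv[...,0]>8)&(hsv[...,0]<28)&(hsv[...,1]>160)&(hsv[...,2]>90)
b=blob(br,*f(487,235)); pin=ray(c,b[0],b[1],.022); print("pin",b,pin)
nut=ray(c,242,212.3,.026);print("nut",nut)
pl=ray(c,*f(234,114),.079); pr=ray(c,*f(323,437),.079)
C=(pl+pr)/2; y=pl-pr; print("pegs",pl,pr,np.linalg.norm(y[:2]),"C",C,"th",np.degrees(np.arctan2(y[1],y[0]))-90)
C0=np.array([.5707,.0278]); hub=ray(c,*f(279,281),.036);print("hub",hub)
t=ray(c,*f(444,235),.036);
for k in (C[:2],C0,hub[:2]):
    print("pin ang",np.degrees(np.arctan2(pin[1]-k[1],pin[0]-k[0])),"tongue",np.degrees(np.arctan2(t[1]-k[1],t[0]-k[0])),np.linalg.norm(pin[:2]-k))
# channel edges: two aluminium contours
m=((hsv[...,1]<70)&(hsv[...,2]>90)).astype(np.uint8); r=np.zeros_like(m); r[195:245,305:352]=1; m*=r
for k in cv2.findContours(m,cv2.RETR_EXTERNAL,cv2.CHAIN_APPROX_SIMPLE)[0]:
    if cv2.contourArea(k)>60:
        q=cv2.minAreaRect(k); print(q,ray(c,*q[0],.045))
```

```text
pin (np.float64(358.62), np.float64(216.78), 50) [ 0.61019804 -0.13172955  0.022     ]
nut [0.62208019 0.18491054 0.026     ]
pegs [0.69313902 0.06028037 0.079     ] [ 0.45075562 -0.00692862  0.079     ] 0.2515288413268919 C [0.57194732 0.02667587 0.079     ] th -74.50216707978468
hub [0.57172891 0.02761326 0.036     ]
pin ang -76.42446471628854 tongue -74.3139847807409 0.16295826005362424
pin ang -76.09375141578174 tongue -73.92491149533328 0.1643464997878667
pin ang -76.42716450569816 tongue -74.33277331699725 0.1639207243081601
((330.9245300292969, 230.23583984375), (15.521740913391113, 27.472108840942383), 74.05460357666016) [ 0.5708013  -0.05602082  0.045     ]
((325.0943298339844, 210.83021545410156), (15.384381294250488, 26.922666549682617), 74.05460357666016) [ 0.62310777 -0.04052151  0.045     ]
```

About 2° short, so I nudge it and then release.

Request:
{"method": "play_rows", "body": {
  "rows": [
    {"tx":-0.2,"ty":0.22,"tz":0,"spin":0.018,"fingers":0},
    {"tx":-0.2,"ty":0.22,"tz":0,"spin":0.017,"fingers":0},
    {"tx":0,"ty":0,"tz":0,"spin":0,"fingers":0},
    {"tx":0,"ty":0,"tz":0,"spin":0,"fingers":0},
    {"tx":0,"ty":0,"tz":0,"spin":0,"fingers":0.25},
    {"tx":0,"ty":0,"tz":0,"spin":0,"fingers":0.35},
    {"tx":0,"ty":0,"tz":0,"spin":0,"fingers":0.45},
    {"tx":0,"ty":0,"tz":0,"spin":0,"fingers":0.5}
  ]
}}

```text
time: 5.7
eef_pos: [0.546, 0.1458, 0.0532]
tcp_rot: [1.979, 2.438, 0.002]
ft_force: [-0.1, -0.5, 0.0]
finger_gap: 0.0426
finger_force: 0.0
```

Request:
{"method": "play_rows", "body": {
  "rows": [
    {"tx":0,"ty":0,"tz":-3,"spin":0,"fingers":0.6},
    {"tx":0,"ty":0,"tz":-4.5,"spin":0,"fingers":0.6},
    {"tx":0,"ty":0,"tz":-4.5,"spin":0,"fingers":0.6},
    {"tx":0,"ty":0,"tz":-4.5,"spin":0,"fingers":0.6},
    {"tx":0,"ty":0,"tz":-3,"spin":0,"fingers":0.6}
  ]
}}

```text
time: 6.2
eef_pos: [0.546, 0.1458, 0.2511]
tcp_rot: [1.978, 2.437, 0.004]
ft_force: [1.4, -0.4, -0.9]
finger_gap: 0.0507
finger_force: 0.0
```

Run:
```python
from h import *
# head for above the cover; long axis ~29deg, close across it
todo([.443,-.297,.22],np.radians(119))
c,im=snap("top"); hsv=cv2.cvtColor(im,cv2.COLOR_RGB2HSV)
m=((hsv[...,1]<70)&(hsv[...,2]>90)).astype(np.uint8); r=np.zeros_like(m); r[195:245,305:352]=1; m*=r
P=[]
for k in cv2.findContours(m,cv2.RETR_EXTERNAL,cv2.CHAIN_APPROX_SIMPLE)[0]:
    if cv2.contourArea(k)>60:
        q=cv2.minAreaRect(k); P.append(ray(c,*q[0],.05)); print(q)
d=P[0]-P[1]; print(np.degrees(np.arctan2(d[1],d[0])), (P[0]+P[1])/2)
f=lambda u,v:(220+u/3.5,150+v/3.5)
cv2.imwrite("pics/t3.png",cv2.resize(im[170:290,270:370,::-1],None,fx=5,fy=5,interpolation=cv2.INTER_CUBIC))
```

```text
t 6.2 eef [0.546  0.1458 0.2511] yaw 11.9 q6 1.49 todo [-41.21 -19.22   3.05] spin 1.272
((330.5294189453125, 231.61766052246094), (15.522278785705566, 26.92145538330078), 75.96376037597656)
((325.7424621582031, 211.91845703125), (15.472251892089844, 26.68268394470215), 76.60750579833984)
-166.53642685899194 [ 0.5929749  -0.04853547  0.05      ]
```

View pics/t3.png

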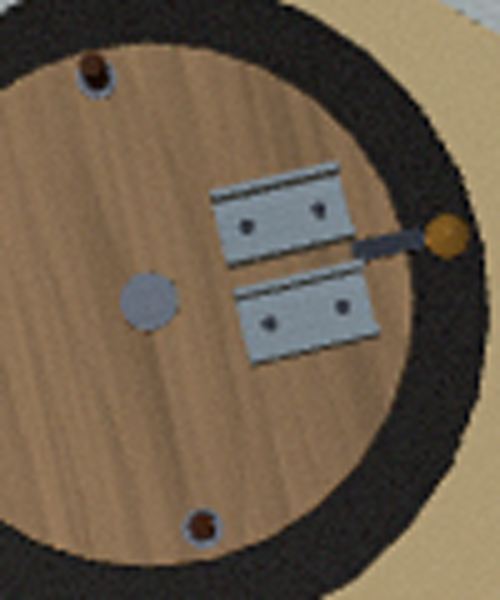

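Tongue -76.5° against pin -76.3°: aligned. Bay ≈(0.591,-0.050). Now to the cover.

Request:
{"method": "play_rows", "body": {
  "rows": [
    {"tx":-4.12,"ty":-1.92,"tz":0.3,"spin":0,"fingers":0.8},
    {"tx":-4.12,"ty":-1.92,"tz":0.3,"spin":0,"fingers":0.6},
    {"tx":-4.12,"ty":-1.92,"tz":0.3,"spin":0,"fingers":0.6},
    {"tx":-4.12,"ty":-1.92,"tz":0.3,"spin":0,"fingers":0.6},
    {"tx":-4.12,"ty":-1.92,"tz":0.3,"spin":0,"fingers":0.6},
    {"tx":-4.12,"ty":-1.92,"tz":0.3,"spin":0,"fingers":0.6},
    {"tx":-4.12,"ty":-1.92,"tz":0.3,"spin":0,"fingers":0.6},
    {"tx":-4.12,"ty":-1.92,"tz":0.3,"spin":0,"fingers":0.6},
    {"tx":-4.12,"ty":-1.92,"tz":0.3,"spin":0,"fingers":0.6},
    {"tx":-4.12,"ty":-1.92,"tz":0.3,"spin":0,"fingers":0.6}
  ]
}}

```text
time: 7.25
eef_pos: [0.4416, -0.2989, 0.2174]
tcp_rot: [1.979, 2.439, -0.0]
ft_force: [1.5, -0.4, 0.9]
finger_gap: 0.0516
finger_force: 0.0
```

Request:
{"method": "play_rows", "body": {
  "rows": [
    {"tx":0,"ty":0,"tz":0,"spin":0.145,"fingers":0.6},
    {"tx":0,"ty":0,"tz":0,"spin":0.145,"fingers":0.6},
    {"tx":0,"ty":0,"tz":0,"spin":0.145,"fingers":0.6},
    {"tx":0,"ty":0,"tz":0,"spin":0.145,"fingers":0.6},
    {"tx":0,"ty":0,"tz":0,"spin":0.145,"fingers":0.6},
    {"tx":0,"ty":0,"tz":0,"spin":0.145,"fingers":0.6},
    {"tx":0,"ty":0,"tz":0,"spin":0.145,"fingers":0.6},
    {"tx":0,"ty":0,"tz":0,"spin":0.145,"fingers":0.6},
    {"tx":0,"ty":0,"tz":0,"spin":0.112,"fingers":0.6},
    {"tx":0,"ty":0,"tz":0,"spin":0,"fingers":0.6}
  ]
}}

```text
time: 8.25
eef_pos: [0.4423, -0.297, 0.2173]
tcp_rot: [3.042, 0.784, -0.0]
ft_force: [0.8, 0.4, 0.1]
finger_gap: 0.0514
finger_force: 0.0
```

Run:
```python
from h import *
todo([.443,-.297,.06],np.radians(119))
c,im=snap("wrist","w3.png"); print(proj(c,[.443,-.297,.056]))
hsv=cv2.cvtColor(im,cv2.COLOR_RGB2HSV)
m=(((hsv[...,0]<14)|(hsv[...,0]>170))&(hsv[...,1]>120)&(hsv[...,2]>40)).astype(np.uint8)
for k in cv2.findContours(m,cv2.RETR_EXTERNAL,cv2.CHAIN_APPROX_SIMPLE)[0]:
    if cv2.contourArea(k)>300:
        q=cv2.minAreaRect(k); b=np.array([ray(c,*p,.056)[:2] for p in cv2.boxPoints(q)])
        print(q,b.mean(0),[ (np.linalg.norm(b[i+1]-b[i]).round(4),np.degrees(np.arctan2(*(b[i+1]-b[i])[::-1])).round(1)) for i in (0,1)])
```

```text
t 8.25 eef [ 0.4423 -0.297   0.2173] yaw -61.1 q6 1.91 todo [ 0.07  0.03 15.73] spin -0.001
(np.float64(325.5749306933794), np.float64(217.00107797935544))
((6.0, 438.0), (12.0, 72.0), 0.0) [ 0.09205238 -0.12985673] [(np.float64(0.0927), np.float64(14.3)), (np.float64(0.0114), np.float64(-61.2))]
((298.763427734375, 352.47161865234375), (70.43165588378906, 24.769031524658203), 51.842769622802734) [ 0.31952044 -0.33786319] [(np.float64(0.0235), np.float64(-20.4)), (np.float64(0.0694), np.float64(-117.3))]
((437.21417236328125, 286.07379150390625), (26.152145385742188, 66.29651641845703), 1.9091525077819824) [ 0.43499358 -0.41079042] [(np.float64(0.0622), np.float64(31.7)), (np.float64(0.0219), np.float64(-63.2))]
((516.9578247070312, 8.729053497314453), (30.213573455810547, 74.2071762084961), 55.437477111816406) [ 0.63606961 -0.34090277] [(np.float64(0.0456), np.float64(-27.7)), (np.float64(0.0205), np.float64(-106.9))]
```

View pics/w3.png

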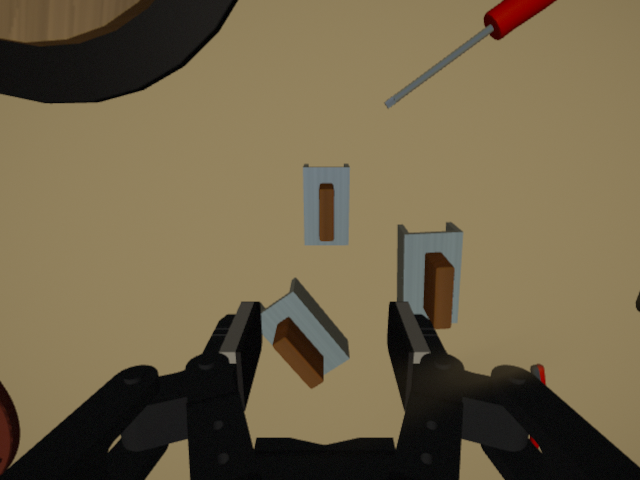

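The cover lies square in the wrist view: web corners (304,166)–(349,245), rib centred at u≈326.5. Compute its centre.

Run:
```python
from h import *
c=cal("wrist")
a,b,d,e=[ray(c,*p,.026) for p in((304,166),(349,166),(304,245),(349,245))]
print(np.linalg.norm(a-b),np.linalg.norm(a-d)); v=a-d+b-e; ang=np.degrees(np.arctan2(v[1],v[0]));print(ang)
p=(a+b+d+e)/4; print(p); todo([p[0],p[1],.033],np.radians(ang+90))
print([np.round(proj(c,p+np.array([s*.022*np.cos(np.radians(ang)),s*.022*np.sin(np.radians(ang)),.03]))) for s in(1,-1)])
```

```text
0.038338563690271686 0.07104915181880288
29.203308903110244
[ 0.44477093 -0.2970326   0.026     ]
t 8.3 eef [ 0.4423 -0.297   0.2173] yaw -60.8 q6 1.9 todo [ 0.22  0.12 18.43] spin -0.001
[array([327., 188.]), array([327., 241.])]
```

Request:
{"method": "play_rows", "body": {
  "rows": [
    {"tx":0.22,"ty":0.12,"tz":4,"spin":0,"fingers":0.4},
    {"tx":0,"ty":0,"tz":4,"spin":0,"fingers":0.4},
    {"tx":0,"ty":0,"tz":4,"spin":0,"fingers":0.4},
    {"tx":0,"ty":0,"tz":3.5,"spin":0,"fingers":0.4},
    {"tx":0,"ty":0,"tz":2.2,"spin":0,"fingers":0.4},
    {"tx":0,"ty":0,"tz":0.6,"spin":0,"fingers":0.4},
    {"tx":0,"ty":0,"tz":0,"spin":0,"fingers":0.1},
    {"tx":0,"ty":0,"tz":0,"spin":0,"fingers":0},
    {"tx":0,"ty":0,"tz":0,"spin":0,"fingers":0},
    {"tx":0,"ty":0,"tz":0,"spin":0,"fingers":0},
    {"tx":0,"ty":0,"tz":0,"spin":0,"fingers":0}
  ],
  "newtons": 40
}}

```text
time: 9.4
eef_pos: [0.4454, -0.2973, 0.0352]
tcp_rot: [3.04, 0.788, 0.001]
ft_force: [-0.1, 0.6, 3.7]
finger_gap: 0.011
finger_force: 41.9
```

Request:
{"method": "play_rows", "body": {
  "rows": [
    {"tx":0,"ty":0,"tz":-1,"spin":0,"fingers":0},
    {"tx":0,"ty":0,"tz":-3,"spin":0,"fingers":0},
    {"tx":0,"ty":0,"tz":-4,"spin":0,"fingers":0},
    {"tx":0,"ty":0,"tz":-4,"spin":0,"fingers":0},
    {"tx":0,"ty":0,"tz":-4,"spin":0,"fingers":0}
  ]
}}

```text
time: 9.9
eef_pos: [0.4446, -0.2965, 0.1967]
tcp_rot: [3.041, 0.788, 0.0]
ft_force: [1.1, -0.2, -1.4]
finger_gap: 0.0106
finger_force: 41.1
```

Run:
```python
from h import *
print(manip.sense()["finger_gap"],manip.sense()["finger_force"])
todo([.591,-.050,.19],np.radians(13.6))
```

```text
0.010638249557265406 41.1221981048584
t 9.9 eef [ 0.4446 -0.2965  0.1967] yaw -61.0 q6 1.91 todo [ 24.77 -14.44   0.67] spin -1.301
```

Held (gap 10.6 mm, about 1.2 N weight). Carry it over the bay, then turn.

Request:
{"method": "play_rows", "body": {
  "rows": [
    {"tx":3.1,"ty":-1.8,"tz":0,"spin":0,"fingers":0},
    {"tx":3.1,"ty":-1.8,"tz":0,"spin":0,"fingers":0},
    {"tx":3.1,"ty":-1.8,"tz":0,"spin":0,"fingers":0},
    {"tx":3.1,"ty":-1.8,"tz":0,"spin":0,"fingers":0},
    {"tx":3.1,"ty":-1.8,"tz":0,"spin":0,"fingers":0},
    {"tx":3.1,"ty":-1.8,"tz":0,"spin":0,"fingers":0},
    {"tx":3.1,"ty":-1.8,"tz":0,"spin":0,"fingers":0},
    {"tx":3.1,"ty":-1.8,"tz":0,"spin":0,"fingers":0}
  ]
}}

```text
time: 10.7
eef_pos: [0.5922, -0.0491, 0.1951]
tcp_rot: [3.041, 0.788, 0.0]
ft_force: [1.5, -0.2, -2.4]
finger_gap: 0.0113
finger_force: 41.1
```

Request:
{"method": "play_rows", "body": {
  "rows": [
    {"tx":0,"ty":0,"tz":0,"spin":-0.13,"fingers":0},
    {"tx":0,"ty":0,"tz":0,"spin":-0.13,"fingers":0},
    {"tx":0,"ty":0,"tz":0,"spin":-0.13,"fingers":0},
    {"tx":0,"ty":0,"tz":0,"spin":-0.13,"fingers":0},
    {"tx":0,"ty":0,"tz":0,"spin":-0.13,"fingers":0},
    {"tx":0,"ty":0,"tz":0,"spin":-0.13,"fingers":0},
    {"tx":0,"ty":0,"tz":0,"spin":-0.13,"fingers":0},
    {"tx":0,"ty":0,"tz":0,"spin":-0.13,"fingers":0},
    {"tx":0,"ty":0,"tz":0,"spin":-0.13,"fingers":0},
    {"tx":0,"ty":0,"tz":0,"spin":-0.13,"fingers":0},
    {"tx":0,"ty":0,"tz":0,"spin":0,"fingers":0}
  ]
}}

```text
time: 11.8
eef_pos: [0.5916, -0.0505, 0.1949]
tcp_rot: [1.942, 2.469, 0.0]
ft_force: [0.6, 0.3, -0.4]
finger_gap: 0.0112
finger_force: 41.1
```

Run:
```python
from h import *
todo([.591,-.050,.10],np.radians(13.6))
c,im=snap("wrist","w4.png"); 
a=np.radians(-76.4); X=np.array([np.cos(a),np.sin(a),0]); Y=np.array([-X[1],X[0],0]); B=np.array([.591,-.05,.034])
print([np.round(proj(c,B+.035*sx*X+y*Y+[0,0,.028])) for sx in(1,-1) for y in(.047,.007,-.007,-.047)])
print("pin",proj(c,[.5715+.166*X[0],.0272+.166*X[1],.038]))
```

```text
t 11.8 eef [ 0.5916 -0.0505  0.1949] yaw 13.6 q6 1.12 todo [ 0.06 -0.05  9.49] spin 0.001
[array([385., 271.]), array([333., 271.]), array([315., 271.]), array([263., 271.]), array([390., 180.]), array([334., 180.]), array([314., 180.]), array([258., 180.])]
pin (np.float64(322.9477784101165), np.float64(315.596700184267))
```

View pics/w4.png

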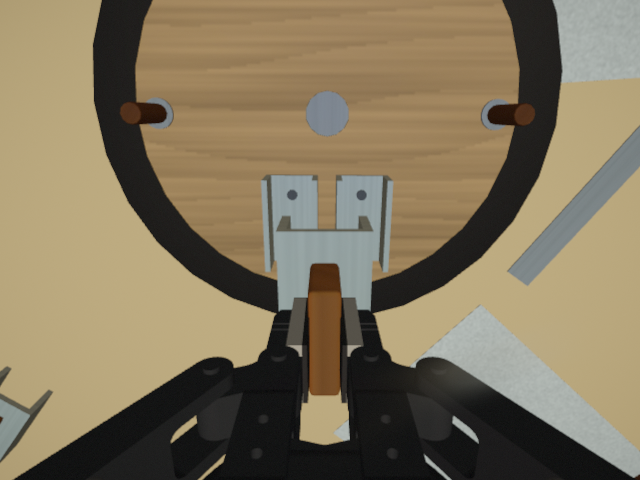

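The wrist view shows the held cover's web at u 277–372 with its edge at v≈231. The pair's outer corners are (263,176) and (391,176), and the inner flange tops are at u≈318/336. Compute the offset.

Run:
```python
from h import *
c=cal("wrist"); s=manip.sense(); Rt=R.from_rotvec(s["tcp_rot"]).as_matrix()
T=lambda u,v,z:(Rt.T@(ray(c,u,v,z)-s["eef_pos"])*1000).round(1)
print("cover edge L,R",T(277,231,.186),T(372,231,.186))
for n,p in(("outL",(263,176)),("outR",(391,176)),("inL",(318,176)),("inR",(336,176)),("frontL",(268,271)),("frontR",(387,271))): print(n,T(*p,.062))
```

```text
cover edge L,R [ 35.  -19.5   8.8] [35.  19.3  8.8]
outL [ 38.7 -43.5 132.8]
outR [ 38.6  47.2 132.8]
inL [ 38.6  -4.5 132.8]
inR [ 38.6   8.2 132.8]
frontL [-34.  -43.3 132.8]
frontR [-34.1  47.9 132.8]
```

Correction: +2 mm along x and y. Lower to just above the pair, then slowly in.

Request:
{"method": "play_rows", "body": {
  "rows": [
    {"tx":0.2,"ty":0.2,"tz":2,"spin":0,"fingers":0},
    {"tx":0,"ty":0,"tz":3,"spin":0,"fingers":0},
    {"tx":0,"ty":0,"tz":2.5,"spin":0,"fingers":0},
    {"tx":0,"ty":0,"tz":1.3,"spin":0,"fingers":0},
    {"tx":0,"ty":0,"tz":0,"spin":0,"fingers":0},
    {"tx":0,"ty":0,"tz":0,"spin":0,"fingers":0}
  ]
}}

```text
time: 12.45
eef_pos: [0.5938, -0.0482, 0.1072]
tcp_rot: [1.946, 2.466, 0.001]
ft_force: [-0.2, -0.5, -0.7]
finger_gap: 0.0109
finger_force: 41.0
```

Request:
{"method": "play_rows", "body": {
  "rows": [
    {"tx":0,"ty":0,"tz":0.25,"spin":0,"fingers":0},
    {"tx":0,"ty":0,"tz":0.25,"spin":0,"fingers":0},
    {"tx":0,"ty":0,"tz":0.25,"spin":0,"fingers":0},
    {"tx":0,"ty":0,"tz":0,"spin":0,"fingers":0},
    {"tx":0,"ty":0,"tz":0,"spin":0,"fingers":0}
  ]
}}

```text
time: 12.95
eef_pos: [0.5932, -0.0481, 0.0989]
tcp_rot: [-1.945, -2.467, 0.0]
ft_force: [0.3, -0.2, -1.1]
finger_gap: 0.0107
finger_force: 41.0
```

Run:
```python
from h import *
todo([.593,-.050,.075],np.radians(13.6)); c,im=snap("scene")
cv2.imwrite("pics/s2.png",cv2.resize(im[210:360,240:440,::-1],None,fx=4,fy=4,interpolation=cv2.INTER_CUBIC))
```

```text
t 12.95 eef [ 0.5932 -0.0481  0.0989] yaw 13.5 q6 1.13 todo [-0.18 -0.07  2.39] spin -0.001
```

View pics/s2.png

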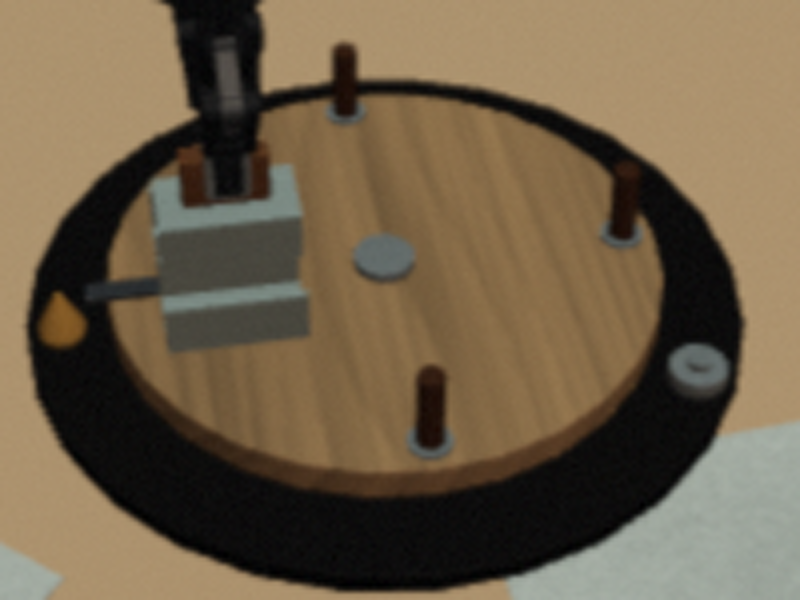

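The scene crop shows the cover (150–300, 165–290) poised just over the pair (165–305, 290–345), ends even and the tongue still at the pin. Lower it slowly.

Request:
{"method": "play_rows", "body": {
  "rows": [
    {"tx":0,"ty":0,"tz":0.3,"spin":0,"fingers":0},
    {"tx":0,"ty":0,"tz":0.3,"spin":0,"fingers":0},
    {"tx":0,"ty":0,"tz":0.3,"spin":0,"fingers":0},
    {"tx":0,"ty":0,"tz":0,"spin":0,"fingers":0}
  ]
}}

```text
time: 13.4
eef_pos: [0.5928, -0.048, 0.0892]
tcp_rot: [-1.944, -2.467, 0.001]
ft_force: [-0.2, -0.5, -1.6]
finger_gap: 0.0111
finger_force: 41.0
```

Flanges are inside, with no contact force.

Request:
{"method": "play_rows", "body": {
  "rows": [
    {"tx":0,"ty":0,"tz":0.3,"spin":0,"fingers":0},
    {"tx":0,"ty":0,"tz":0.3,"spin":0,"fingers":0},
    {"tx":0,"ty":0,"tz":0.3,"spin":0,"fingers":0},
    {"tx":0,"ty":0,"tz":0.2,"spin":0,"fingers":0},
    {"tx":0,"ty":0,"tz":0.1,"spin":0,"fingers":0},
    {"tx":0,"ty":0,"tz":0,"spin":0,"fingers":0}
  ]
}}

```text
time: 14.0
eef_pos: [0.5932, -0.0481, 0.0777]
tcp_rot: [-1.944, -2.467, 0.0]
ft_force: [-0.2, -0.6, -1.6]
finger_gap: 0.0109
finger_force: 41.0
```

Request:
{"method": "play_rows", "body": {
  "rows": [
    {"tx":0,"ty":0,"tz":0.1,"spin":0,"fingers":0},
    {"tx":0,"ty":0,"tz":0.1,"spin":0,"fingers":0},
    {"tx":0,"ty":0,"tz":0.05,"spin":0,"fingers":0},
    {"tx":0,"ty":0,"tz":0,"spin":0,"fingers":0},
    {"tx":0,"ty":0,"tz":0,"spin":0,"fingers":0}
  ]
}}

```text
time: 14.5
eef_pos: [0.5933, -0.0481, 0.0753]
tcp_rot: [1.944, 2.468, 0.0]
ft_force: [0.5, 0.6, -1.4]
finger_gap: 0.0111
finger_force: 41.2
```

Request:
{"method": "play_rows", "body": {
  "rows": [
    {"tx":0,"ty":0,"tz":0.07,"spin":0,"fingers":0},
    {"tx":0,"ty":0,"tz":0,"spin":0,"fingers":0},
    {"tx":0,"ty":0,"tz":0,"spin":0,"fingers":0}
  ]
}}

```text
time: 14.8
eef_pos: [0.5936, -0.0481, 0.0752]
tcp_rot: [1.944, 2.467, 0.001]
ft_force: [-1.3, 0.7, 6.4]
finger_gap: 0.0109
finger_force: 42.0
```

Contact (about 8 N): it is seated. Open gently and rise.

Request:
{"method": "play_rows", "body": {
  "rows": [
    {"tx":0,"ty":0,"tz":0,"spin":0,"fingers":0.2},
    {"tx":0,"ty":0,"tz":0,"spin":0,"fingers":0.25},
    {"tx":0,"ty":0,"tz":0,"spin":0,"fingers":0.3},
    {"tx":0,"ty":0,"tz":-0.5,"spin":0,"fingers":0.35},
    {"tx":0,"ty":0,"tz":-2,"spin":0,"fingers":0.35},
    {"tx":0,"ty":0,"tz":-4,"spin":0,"fingers":0.35},
    {"tx":0,"ty":0,"tz":-4,"spin":0,"fingers":0.35},
    {"tx":0,"ty":0,"tz":-4,"spin":0,"fingers":0.35},
    {"tx":0,"ty":0,"tz":-2,"spin":0,"fingers":0.35},
    {"tx":0,"ty":0,"tz":0,"spin":0,"fingers":0.35}
  ]
}}

```text
time: 15.8
eef_pos: [0.595, -0.0485, 0.2434]
tcp_rot: [1.941, 2.463, 0.004]
ft_force: [0.3, -0.0, 0.3]
finger_gap: 0.0301
finger_force: 0.0
```

Run:
```python
from h import *
c,a=snap("wrist"); c,im=snap("scene")
s=cv2.resize(im[210:360,240:440],(400,300),interpolation=cv2.INTER_CUBIC)
cv2.imwrite("pics/f.png",np.hstack([cv2.resize(a,(400,300)),s])[:,:,::-1])
```

```text
(no output)
```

View pics/f.png

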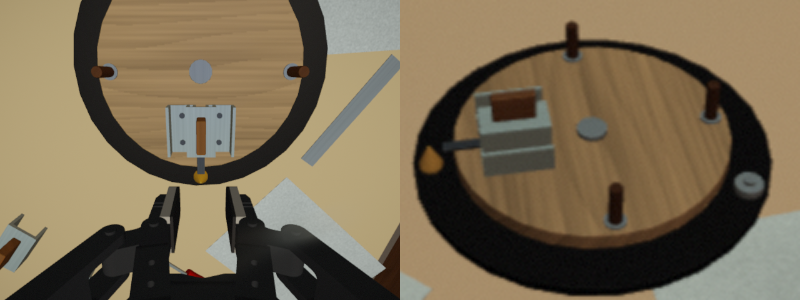

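The cover (left half, 188–215 × 106–157) is seated between the pair with its ends even. The tongue is in line with the pin at (201,177), and the gripper is clear.

```bash
python3 -c "
from rig import manip
print(manip.hand_in())"
```

```text
the job is handed in; nothing more can be done
None
```

I turned the pointer to the brass pin, set the smallest cover over the two channels with its ends even, and handed the job in at about 16 s. The last pictures showed both in place and the gripper clear; the hand-in gave no verdict.

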